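Put the felting needles away

TASK

The felting class is over: with the fingertips, push the wide needle drawer fully home, then push the raised lid of the needle box down until it is fully shut. Leave the narrow button drawer ajar just as it is, and do not lift, shift or knock over the box or anything else on the table.

Things in the scene. Friction and masses are not known exactly. Their poses are not given: they have to be found in the camera images.
- needle_chest: the WIDE low wooden chest with one drawer: 190 mm wide (its y), 170 mm deep (its x) with the drawer shut, 80 mm high, fixed to the table. Origin: centre of its underside; x points to its back, so its drawer slides out towards its -x. It, the button chest and the needle box stand side by side in one row, in any order, about 230 mm apart, each turned a little.
- needle_drawer (a joint): how far the wide needle drawer is pulled out, m: 0 fully home (a hard stop), up to 0.11; starts 0.05 to 0.085. It stays where it is left; sliding it takes about 2 N, and its front may be pushed anywhere along its width
- needle_drawer_front (a point): middle of the outer face of the wide drawer's flat, knobless front, 45 mm above the table; moves with the drawer. The front is 186 mm wide, 12 mm thick and spans 3 to 77 mm above the table, with a dark round finger mark (26 mm, only a mark, not a hole). x points into the chest, the way to push.
- button_chest: the NARROW low wooden chest with one drawer, 110 mm wide, otherwise like the needle chest; fixed. Origin: centre of its underside; x points to its back
- button_drawer (a joint): how far the narrow drawer is pulled out, m: it starts ajar at 0.025 to 0.045 and is to be left so
- button_drawer_front (a point): middle of the outer face of the narrow drawer's front, 45 mm above the table; moves with the drawer; x points into the chest
- needle_box: loose wooden box, 0.7 to 1.1 kg with what is in it, 140 mm (its x) by 150 mm (its y), 60 mm high, walls 8 mm, standing on the table with its lid raised. Origin: centre of its underside; x points to the hinge side (the far side).
- box_lid (a joint): angle of the box's lid, rad: 0 shut flat on the box (a hard stop), grows as it opens upward and back over its far edge; starts 0.6 to 1.3. A stiff hinge: the lid stays at any angle and yields to about 0.25 N m (2 to 3 N at its free edge)
- lid_hinge (a point): on the hinge line (within 8 mm of it), middle of the lid's width, on the lid's outer (upper) face; the hinge axis is the box's y, 60 mm above the table and 70 mm from the box's origin towards its x
- lid_edge (a point): middle of the lid's free edge, on its outer (upper) face, 140 mm from lid_hinge; the lid is a flat board 140 x 150 x 8 mm without knob. With the lid shut the outer face is 68 mm above the table.
- spool: empty wooden thread spool, 36 mm wide, 50 mm tall, stands on the table in front of the row; loose, origin: centre of its underside
- darning_egg: dark wooden darning mushroom, 48 mm wide, 52 mm tall, stands on the table in front of the row; loose, origin: centre of its underside
- figurine: small white glazed figurine, 44 mm wide, 47 mm tall, stands on the needle chest, towards the back of its top; loose, origin: centre of its underside
- tin: round metal tin, 44 mm wide, 40 mm tall, stands on the button chest, towards the back of its top; loose, origin: centre of its underside
- mug: blue ceramic mug, 76 mm wide, 90 mm tall, to the right of the row (towards -y); loose, origin: centre of its underside
- jar: glass jar, 64 mm wide, 85 mm tall, to the right of the row (towards -y); loose, origin: centre of its underside
- brush: wooden-handled brush 160 mm long, lying on the table to the left of the row (towards +y); loose
There are look-alikes about, which are no part of the job. What is shaped like the needle_box but purple is not meant.

How it is judged:
On the way, in this order (a step that is already met when the one before it is completed fails the run):
1. the wide needle drawer is pushed home (within 4 mm) (value of joint needle_drawer below 0.004 m), for 0.2 s.
2. the lid of the needle box is shut (within 0.04 rad) (value of joint box_lid below 0.04 rad), for 0.2 s.
At the end, for the whole second after the job is handed in: The wide drawer is within 4 mm of fully home and the box's lid within 0.04 rad of shut; the narrow drawer is within 8 mm of where it stood and still ajar by more than 15 mm; the box stands flat, at rest, within 30 mm of where it stood; the other things are within 20 mm of where they stood (value of joint needle_drawer below 0.004 m and value of joint box_lid below 0.04 rad and value of joint button_drawer above 0.015 m and distance of button_drawer_front from where it was at the start of the episode below 0.008 m and distance of needle_box from where it was at the start of the episode below 0.03 m and angle between needle_box's own z axis and vertical below 0.1 rad and linear speed of needle_box below 0.02 m/s and distance of each of spool, darning_egg, figurine, tin, mug, jar, brush from where it was at the start of the episode below 0.02 m); the robot touches nothing.
It fails at once if the narrow drawer is moved by more than 8 mm (distance of button_drawer_front from where it was at the start of the episode above 0.008 m).
It fails at once if the needle box is lifted by more than 12 mm, tipped by more than 0.15 rad or shifted by more than 30 mm (height (world z) of needle_box above 0.012 m or angle between needle_box's own z axis and vertical above 0.15 rad or distance of needle_box from where it was at the start of the episode above 0.03 m).
It fails at once if another loose thing is lifted, knocked over or shifted by more than 20 mm (distance of any of spool, darning_egg, figurine, tin, mug, jar, brush from where it was at the start of the episode above 0.02 m or angle between any of spool, darning_egg, figurine, tin, mug, jar's own z axis and vertical above 0.5 rad).
It also fails if it takes over 48 s, if anything falls off the work surface, if the arm or the gripper's body presses on something with over 40 N, if the wrist force passes 120 N, or if a joint passes its speed limit or range.

ROBOT

A 6-joint arm with a two-finger parallel gripper is mounted at the origin on the work surface. World frame = base frame: x ahead of the robot, y to its left, z up, the work surface at z = 0. Lengths are in m, angles in rad, forces in N, time in s.
With the tool pointing down it reaches from about 0.4 to 0.825 m from the base axis. Payload 7 kg.
Tool frame: the origin (TCP) lies between the finger pads; the fingertips stand 17 mm ahead of it and the grasp point (between the pads) lies 2 mm behind it; x points along the fingers, z is the direction in which the jaws open and shut, and the axes are right-handed (so a half turn about x gives the same grasp; the last joint's range is limited). The gripper opens to 88 mm and grips with 3 to 60 N. Pads are 19 mm wide; open, the fingers measure 130 mm over their backs; the gripper's body (78 mm by 193 mm) begins 47 mm behind the grasp point.
Start: joints at [1.395, 0.359, 0.012, 0, -1.224, -0.288], TCP at [0.302, 0.604, 0.244] pointing down, gripper open.
Joint ranges: [-3.07, 3.07], [-1.43, 2.12], [-1.02, 1.25], [-3.03, 1.67], [-3.05, -0], [-3.03, 3.03]. Speed limits (rad/s): [2.39, 2.39, 3.01, 3.14, 3.14, 3.14].

INTERFACE

Orientations are given as [roll, pitch, yaw] about the fixed x, y, z axes, in that order (R = Rz(yaw) Ry(pitch) Rx(roll)).
In Python, from station import * gives the robot as it stands.
- The arm moves only by the tool step_arm, never from a script. Its argument "deltas" is a list of rows, each a list of 5 numbers: the shift along the tool's x, y, z in cm, then the turn about the tool's x in degrees, then the closure, from 0 (fully open) to 1 (shut). In form: [[dx, dy, dz, roll, fingers], ...]. A call has exactly 10 rows; each row is the pose to reach, as a shift and turn from the pose commanded when the call began, along the tool's axes at that moment; what a row does not reach only later rows make up. A row lasts 1/12 s, in which the tool goes at most 41.7 mm and 7.16 degrees, less where a joint would pass 70% of its speed; a pose out of reach is approached as far as the arm can. A call with a gripper value outside its range is refused whole. The fingers move at their own pace and stop on an object; "squeeze" is the grip in N (left out, the last holds). Time passes only in rows, so rows that repeat a pose let the fingers close, or fill a call up. It gives the time, the measured TCP pose, the force and the opening at its end, in the units of the state.
- get_state(): the state, without advancing time (a new reading comes with each control period).
- grab_frame(name): name is "scene" or "top" or "wrist"; returns a dict with "pixels" (480x640x3 uint8, red, green, blue), "range_z" (480x640 float32, m along the optical axis (not along the pixel's ray), 0 where there is no reading), "fx", "fy", "cx", "cy" (pixels), "view" (4x4, takes a point from world to camera coordinates); the wrist camera has in their place "hand_eye" (4x4, takes a point from camera to tool coordinates, whose origin is the TCP and whose axes are the tool frame's). Camera axes: x right, y down, z forward; pixel columns grow to the right and rows downward; lengths in m; the calibration is good to about 2 mm. A picture is of the moment at which its call begins: read the wrist's pose just before it.
- job_done(): hands the job in, once; it reports no verdict.
Trained networks look in the newest picture that a camera, given by its name, has taken for a name from the list of things; names that differ only in an ending like _2 or _b are one class to them, and where a whole thing is asked for, a point or a joint stands for the part that bears it (a point fixed in the world has none). Each returns a list of dicts, best first, with "conf" (0 to 1); they miss things now and then, are a little off and sometimes report something else, mostly with a low value. They report only what shows in the picture. A call takes as long as a camera call. They do not tell look-alikes from the thing itself.
- boxes_of(thing, camera): "extent" ([left, top, right, bottom] in pixels, round what is visible of it).
- masks_of(thing, camera): "mask" (480x640 bool, what is visible of it) and "extent" ([left, top, right, bottom] in pixels, round what is visible of it).
The state is a dict: "t": time; "q": joint angles; "qd": joint speeds; "joint_efforts": joint torques, N m; "eef_pos": TCP position; "ee_rot": TCP orientation; "force": force on the tool from outside, world axes, zero at the start; "moment": the same for the moment, N m; "width": finger opening in m.
Only numpy, scipy, OpenCV 4.12 (cv2) and the standard library are available. Lean on these libraries where they do the work, as an engineer would, in place of code of your own. Each camera call takes 0.05 s, during which the arm holds its last target.

## Working session

There is one attempt and no reset: what is moved stays moved. The work goes in short steps, Python scripts to look and compute and a tool call to move; the robot and the scene stay as the last step left them, time stands still between calls to the robot, and variables do not carry over. Pictures are saved under pics/ and viewed, and the job is handed in when it is done.

Besides the shell and the picture viewer there is one more tool, called after ">>>" as name(argument=value, ...) on one line, values as JSON. step_arm: Moves the arm, as the interface text tells. Its arguments: {"type":"object","properties":{"deltas":{"type":"array"},"squeeze":{"type":"number"}},"required":["deltas"]}

```bash
mkdir -p pics; ls; python3 - <<'E'
from station import *
import cv2,pickle
s=get_state();print(s)
for n in("scene","top"):
    f=grab_frame(n);pickle.dump(f,open(n+".pkl","wb"));cv2.imwrite(f"pics/{n}0.png",f["pixels"][:,:,::-1]);print(n,f["fx"],f["fy"],f["cx"],f["cy"],f["view"])
    for t in["needle_chest","needle_drawer_front","button_chest","needle_box","box_lid","spool","darning_egg","figurine","tin","mug","jar","brush"]:
        print(t,[(round(b["conf"],2),[int(v) for v in b["extent"]]) for b in boxes_of(t,n)][:4])
E
```

```text
pics
{'t': 0.0, 'q': array([ 1.39506966e+00,  3.59403590e-01,  1.10734615e-02, -3.54313080e-04,
       -1.22408474e+00, -2.88114088e-01]), 'qd': array([-0.00142592, -0.00041341,  0.00056893,  0.00197566,  0.00152213,
       -0.00034909]), 'joint_efforts': array([-1.54633934e-03, -5.82724714e+01,  2.93052953e+01,  6.99731693e+00,
        6.71006273e-03, -1.73979934e-04]), 'eef_pos': array([0.30179372, 0.60327269, 0.24261746]), 'ee_rot': array([ 0.0851863 ,  1.56914386, -1.94957146]), 'force': array([-0.29923989, -0.12763994, -0.01418769]), 'moment': array([0.0338786 , 0.02858712, 0.02421889]), 'width': 0.08793410526607323}
scene 462.76432006781323 462.76432006781323 320.2320009979899 234.32938908448665 [[-0.48947498  0.87183984  0.01759339  0.27639148]
 [ 0.5452413   0.32173416 -0.77407949 -0.23611306]
 [-0.68053373 -0.3692999  -0.63284391  1.51712422]
 [ 0.          0.          0.          1.        ]]
needle_chest [(0.69, [177, 182, 296, 275])]
needle_drawer_front [(0.8, [233, 182, 301, 233]), (0.64, [349, 250, 443, 344])]
button_chest [(0.84, [273, 222, 352, 309])]
needle_box [(0.8
[... 775 characters left out ...]
[370, 168, 469, 296])]
needle_drawer_front [(0.44, [160, 161, 255, 207])]
button_chest [(0.63, [283, 167, 341, 266]), (0.34, [368, 169, 468, 296])]
needle_box [(0.84, [138, 286, 221, 362]), (0.71, [165, 161, 253, 236]), (0.32, [163, 161, 248, 211])]
box_lid [(0.73, [164, 164, 251, 205]), (0.57, [138, 285, 217, 362])]
spool [(0.56, [256, 316, 274, 332])]
darning_egg [(0.84, [354, 317, 372, 333])]
figurine [(0.77, [406, 181, 425, 200]), (0.64, [159, 160, 252, 207])]
tin [(0.78, [304, 177, 325, 199]), (0.63, [407, 180, 424, 199])]
mug [(0.97, [485, 190, 539, 231])]
jar [(0.93, [494, 254, 540, 286])]
brush [(0.72, [292, 242, 337, 267]), (0.64, [107, 237, 145, 310]), (0.19, [487, 191, 543, 231])]
```

View pics/scene0.png

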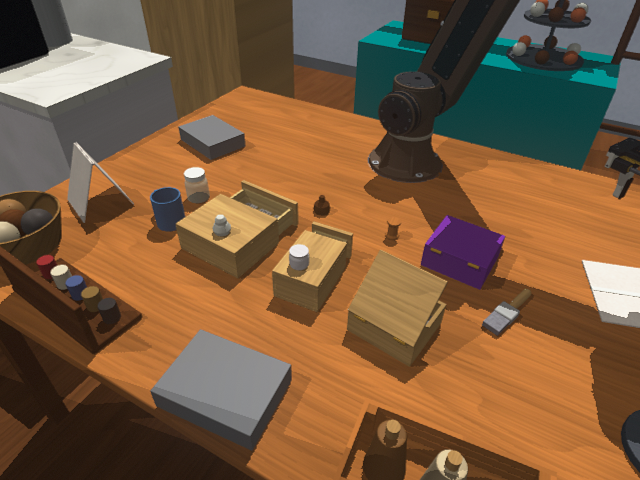

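View pics/top0.png

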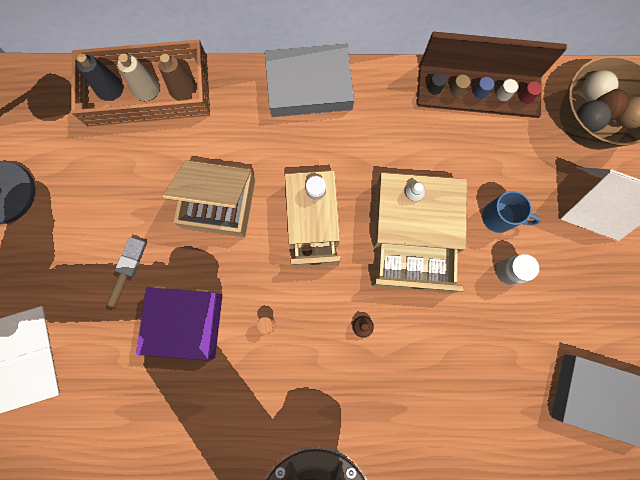

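The top view shows the wide needle chest at (370-469, 168-296) with its drawer front near row 285, and the narrow chest at (285-340, 167-266). There are two box shapes: a wooden one with its lid raised at (165-253, 160-236), in the row, and a purple one at (138-221, 286-362), in front of the row. The wooden one is the needle box. The task excludes purple, and this one stands in the row. Next I'll crop it to confirm and measure the geometry.

```bash
cat > h.py <<'E'
import numpy as np,pickle
def cloud(f):
    z=f["range_z"];v,u=np.mgrid[0:480,0:640]
    c=np.stack([(u-f["cx"])/f["fx"]*z,(v-f["cy"])/f["fy"]*z,z],-1)
    V=f["view"];return (c-V[:3,3])@V[:3,:3], z>0
E
python3 - <<'E'
from h import *
import cv2
f=pickle.load(open("top.pkl","rb"));P,ok=cloud(f)
im=f["pixels"][:,:,::-1]
cv2.imwrite("pics/crop0.png",cv2.resize(im[140:380,120:480],None,fx=2.2,fy=2.2,interpolation=cv2.INTER_CUBIC))
def rect(name,x0,x1,y0,y1,z0,z1):
    m=ok.copy();w=np.zeros_like(m);w[y0:y1,x0:x1]=1;m&=w&(P[...,2]>z0)&(P[...,2]<z1)
    q=P[m];r=cv2.minAreaRect((q[:,:2]*1000).astype(np.float32));print(name,len(q),r,np.round(cv2.boxPoints(r)).tolist(),"z",np.percentile(q[:,2],[5,50,95]).round(4))
rect("nchest top",365,475,160,250,.07,.09)
rect("nfront",365,475,276,300,.065,.09)
rect("bchest",280,345,160,247,.07,.09)
rect("bfront",280,345,247,270,.065,.09)
for n,b in dict(spool=(250,280,305,335),egg=(350,376,310,340),fig=(400,430,175,205),tin=(300,330,172,202)).items():
    x0,x1,y0,y1=b;zz=.015 if n in("spool","egg") else .09
    m=ok[y0:y1,x0:x1]&(P[y0:y1,x0:x1,2]>zz);q=P[y0:y1,x0:x1][m];print(n,q.min(0).round(3),q.max(0).round(3))
# lid plane
w=np.zeros_like(ok);w[150:245,150:260]=1
rect("boxall",150,260,150,245,.02,.3)
m=ok&w&(P[...,2]>.07);q=P[m];c=q.mean(0)
for _ in range(5):
    U,S,Vt=np.linalg.svd(q-q.mean(0),full_matrices=False);n=Vt[2]*np.sign(Vt[2][2]);d=(P[m]-q.mean(0))@n;q=P[m][abs(d)<.004]
print("lid n",n,len(q),"ang",np.arccos(n[2]),"yawhinge",np.degrees(np.arctan2(-n[1],-n[0])),"min",q.min(0),"max",q.max(0))
r=np.array([-n[0],-n[1]]);r/=np.linalg.norm(r)
a=q[:,:2]@r;b=q[:,:2]@[-r[1],r[0]]
for v in np.percentile(a,[0.5,2,98,99.5]):
    k=abs(a-v)<.003;print(v,q[k].mean(0).round(4),"lat",b[k].min().round(3),b[k].max().round(3))
rect("rim",150,260,205,245,.05,.068)
E
```

```text
nchest top 5891 ((622.142578125, -230.9104461669922), (190.49459838867188, 160.09228515625), 85.55178833007812) [[535.0, -320.0], [695.0, -332.0], [709.0, -142.0], [550.0, -130.0]] z [0.0767 0.0796 0.0824]
nfront 537 ((460.661865234375, -217.6268310546875), (184.83502197265625, 12.51978588104248), 85.49271392822266) [[447.0, -309.0], [460.0, -310.0], [474.0, -126.0], [462.0, -125.0]] z [0.071  0.0763 0.0791]
bchest 3189 ((629.5313110351562, 9.979297637939453), (158.78591918945312, 109.9508056640625), 3.9263792037963867) [[547.0, 59.0], [554.0, -50.0], [713.0, -39.0], [705.0, 70.0]] z [0.0765 0.0795 0.0824]
bfront 299 ((512.8170166015625, 1.7281723022460938), (12.463830947875977, 103.29180908203125), 3.991763114929199) [[503.0, 53.0], [510.0, -50.0], [523.0, -49.0], [515.0, 54.0]] z [0.07   0.0762 0.0789]
spool [0.359 0.093 0.046] [0.393 0.128 0.054]
egg [ 0.352 -0.124  0.015] [ 0.395 -0.082  0.055]
fig [ 0.64  -0.233  0.091] [ 0.678 -0.192  0.129]
tin [ 0.643 -0.019  0.092] [0.685 0.021 0.125]
boxall 4523 ((657.727294921875, 230.77598571777344), (151.0829315185547, 145.7246856689453), 81.97189331054688) [[575.0, 166.0], [719.0, 146.0], [740.0, 295.0], [596.0, 316.0]] z [0.0218 0.0901 0.151 ]
lid n [ 0.61985243 -0.0880367   0.77976439] 2740 ang 0.676506930316212 yawhinge 171.91643192673172 min [0.60858624 0.14731163 0.0701592 ] max [0.73560649 0.30977516 0.15716746]
-0.6870669929426958 [0.7241 0.2201 0.0716] lat -0.394 -0.246
-0.6845828290951647 [0.7223 0.2186 0.0724] lat -0.394 -0.246
-0.5813320689677102 [0.6215 0.2372 0.153 ] lat -0.396 -0.247
-0.5799163402919316 [0.6208 0.2364 0.1528] lat -0.395 -0.247
rim 474 ((616.1529541015625, 236.65794372558594), (150.5498504638672, 62.56338882446289), 82.49908447265625) [[575.0, 166.0], [637.0, 158.0], [657.0, 307.0], [595.0, 315.0]] z [0.0526 0.059  0.0623]
```

View pics/crop0.png

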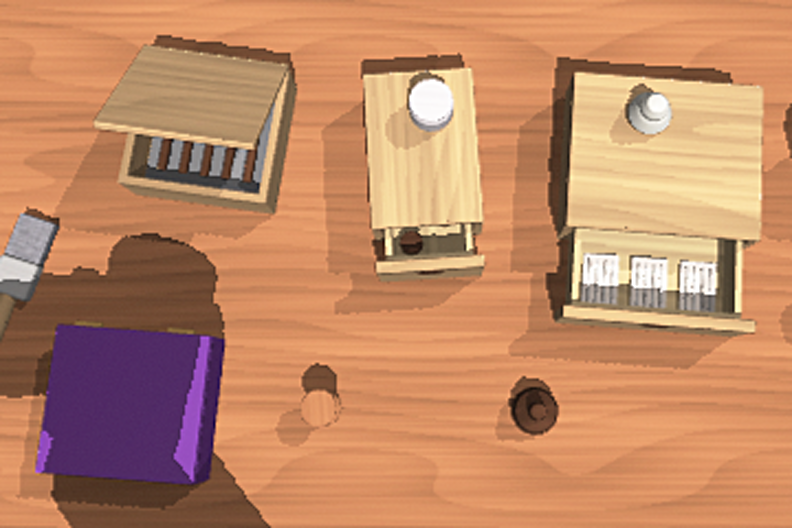

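The crop confirms it: the wooden box at (165-253, 160-236) has its lid raised about 0.68 rad, and the purple one is separate. The measured heights of 80 and 76 mm and widths of 190, 185 and 150 mm match the task. Now I'll plan the moves in tool axes.

```bash
cat >> h.py <<'E'
from scipy.spatial.transform import Rotation as Ro
def rel(s,targets,ydir=None):
    R=Ro.from_euler("xyz",s["ee_rot"]).as_matrix();p=s["eef_pos"]
    print("t",s["t"],"p",p.round(4),"F",s["force"].round(1),"w",round(s["width"],3));print("R",R.round(3).tolist())
    for t in targets: print(t,"->cm",((np.array(t)-p)@R*100).round(2))
    if ydir is not None:
        c=np.array([*ydir,0]);c=c/np.linalg.norm(c);v=c@R;a=np.degrees(np.arctan2(-v[1],v[2]));print("roll",a,(a+90)%180-90)
E
python3 - <<'E'
from h import *
from station import *
rel(get_state(),[(.45,.45,.244),(.52,.25,.244),(.52,.0,.244),(.415,-.214,.244),(.415,-.214,.062)],(.0772,.997))
E
```

```text
t 1.3 p [0.302  0.6037 0.2436] F [-0.1 -0.1  1.1] w 0.087
R [[0.0, 0.894, -0.447], [0.0, -0.447, -0.894], [-1.0, 0.0, -0.0]]
(0.45, 0.45, 0.244) ->cm [-0.04 20.11  7.12]
(0.52, 0.25, 0.244) ->cm [-0.04 35.32 21.88]
(0.52, 0.0, 0.244) ->cm [-4.000e-02  4.650e+01  4.424e+01]
(0.415, -0.214, 0.244) ->cm [-4.000e-02  4.669e+01  6.807e+01]
(0.415, -0.214, 0.062) ->cm [18.16 46.69 68.07]
roll 157.8539352983874 -22.1460647016126
```

>>> step_arm(deltas=[[0,4,1.4,-4,1],[0,7.6,2.7,-8,1],[0,11.3,4,-12,1],[0,15,5.3,-16,1],[0,18.6,6.6,-20,1],[0,21.5,8.5,-22.1,1],[0,24.5,11.3,-22.1,1],[0,27.5,14.1,-22.1,1],[0,30.5,16.9,-22.1,1],[0,33.5,19.7,-22.1,1]])

```text
t: 2.13
eef_pos: [0.5138, 0.2757, 0.2438]
ee_rot: [2.417, 1.57, 0.769]
force: [1.1, -0.1, 0.3]
width: 0.0267
```

```bash
python3 - <<'E'
from h import *
from station import *
rel(get_state(),[(.52,.25,.244),(.52,.0,.244),(.415,-.214,.244),(.415,-.214,.062)],(.0772,.997))
E
```

```text
t 2.1333 p [0.5138 0.2757 0.2438] F [ 1.1 -0.1  0.3] w 0.027
R [[0.0, 0.997, -0.078], [0.0, -0.078, -0.997], [-1.0, 0.0, -0.0]]
(0.52, 0.25, 0.244) ->cm [-0.02  0.82  2.52]
(0.52, 0.0, 0.244) ->cm [-0.03  2.76 27.44]
(0.415, -0.214, 0.244) ->cm [-4.000e-02 -6.040e+00  4.959e+01]
(0.415, -0.214, 0.062) ->cm [18.16 -6.04 49.6 ]
roll 179.96746988631682 -0.032530113683151285
```

>>> step_arm(deltas=[[0,0.5,4,0,1],[0,1,8,0,1],[0,1.5,12,0,1],[0,2,16,0,1],[0,2,20,0,1],[0,1.5,24,0,1],[0,0.5,28,0,1],[0,-1,31.8,0,1],[0,-2.5,35.6,0,1],[0,-4,39.4,0,1]])

```text
t: 2.97
eef_pos: [0.4417, -0.1136, 0.2438]
ee_rot: [1.715, 1.57, 0.066]
force: [0.6, -1.4, 0.4]
width: 0.0007
```

>>> step_arm(deltas=[[0,-0.8,3.5,0,1],[0,-1.5,7,0,1],[0,-2.0,10,0,1],[3,-2.0,10.2,0,1],[6,-2.0,10.2,0,1],[8,-2.0,10.2,0,1],[10,-2.0,10.2,0,1],[10,-2.0,10.2,0,1],[10,-2.0,10.2,0,1],[10,-2.0,10.2,0,1]])

```text
t: 3.8
eef_pos: [0.4158, -0.2123, 0.1447]
ee_rot: [1.223, 1.569, -0.425]
force: [0.4, 0.5, 0.3]
width: 0.0006
```

```bash
python3 - <<'E'
from h import *
from station import *
import cv2
rel(get_state(),[(.415,-.214,.062),(.44,-.216,.062),(.522,-.2235,.062),(.527,-.2235,.062)],(.0772,.997))
f=grab_frame("top");cv2.imwrite("pics/top1.png",f["pixels"][:,:,::-1])
E
```

```text
t 3.8 p [ 0.4158 -0.2123  0.1447] F [0.4 0.5 0.3] w 0.001
R [[0.001, 0.997, -0.077], [-0.001, -0.077, -0.997], [-1.0, 0.001, 0.0]]
(0.415, -0.214, 0.062) ->cm [ 8.27 -0.07  0.17]
(0.44, -0.216, 0.062) ->cm [8.28 2.44 0.17]
(0.522, -0.2235, 0.062) ->cm [ 8.29 10.67  0.29]
(0.527, -0.2235, 0.062) ->cm [ 8.29 11.17  0.25]
roll 179.98676702941313 -0.013232970586841475
```

View pics/top1.png

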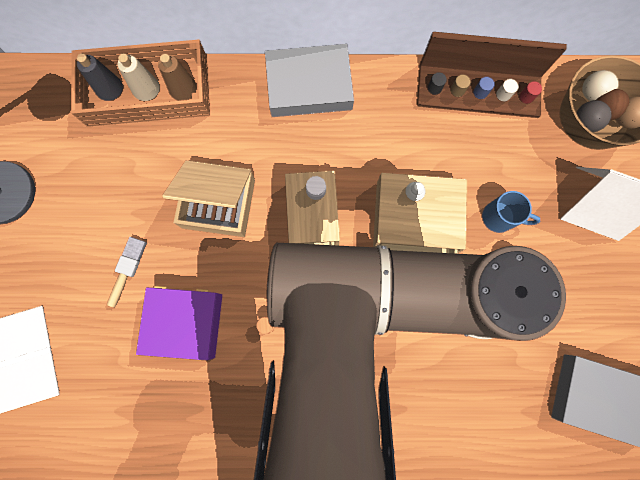

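The arm hides the drawer from the top camera, but everything else is undisturbed. Next I'll lower the tool in front of the drawer, about 30 mm clear of it.

>>> step_arm(deltas=[[2.5,0,0.1,0,1],[5,0,0.1,0,1],[7,0,0.1,0,1],[8.3,0,0.1,0,1],[8.3,0,0.1,0,1],[8.3,1,0.1,0,1],[8.3,2,0.1,0,1],[8.3,2.6,0.1,0,1],[8.3,3.2,0.1,0,1],[8.3,3.8,0.1,0,1]])

```text
t: 4.68
eef_pos: [0.4536, -0.2162, 0.0612]
ee_rot: [1.586, 1.57, -0.062]
force: [-1.3, 0.6, 1.3]
width: 0.0002
```

>>> step_arm(deltas=[[0,0.7,0,0,1],[0,1.4,0,0,1],[0,2.1,0,0,1],[0,2.8,0,0,1],[0,3.5,0,0,1],[0,4.2,0,0,1],[0,4.9,0,0,1],[0,5.5,0,0,1],[0,6.0,0,0,1],[0,6.0,0,0,1]])

```text
t: 5.52
eef_pos: [0.5141, -0.221, 0.0606]
ee_rot: [1.411, 1.57, -0.238]
force: [1.0, 0.1, -0.8]
width: 0.0005
```

```bash
python3 - <<'E'
from h import *
from station import *
import cv2
rel(get_state(),[(.522,-.2235,.062),(.527,-.2235,.062)],(.0772,.997))
f=grab_frame("scene");cv2.imwrite("pics/sc2.png",f["pixels"][:,:,::-1])
E
```

```text
t 5.5167 p [ 0.5141 -0.221   0.0606] F [ 1.   0.1 -0.8] w 0.0
R [[0.001, 0.997, -0.078], [-0.0, -0.078, -0.997], [-1.0, 0.001, 0.0]]
(0.522, -0.2235, 0.062) ->cm [-0.14  0.81  0.19]
(0.527, -0.2235, 0.062) ->cm [-0.14  1.31  0.15]
roll 179.97024077808635 -0.029759221913650435
```

View pics/sc2.png

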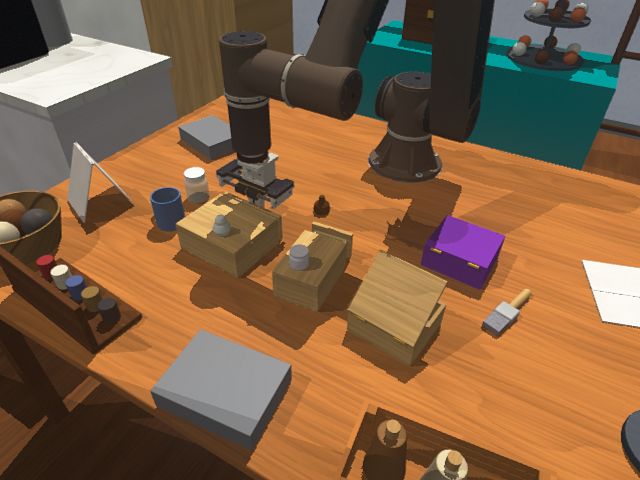

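The drawer is nearly shut in the scene view at (180-285, 190-270), and the figurine at (221, 226) hasn't moved. I'll push the rest slowly against the stop.

>>> step_arm(deltas=[[0,0.2,0,0,1],[0,0.35,0,0,1],[0,0.5,0,0,1],[0,0.6,0,0,1],[0,0.7,0,0,1],[0,0.8,0,0,1],[0,0.9,0,0,1],[0,1.0,0,0,1],[0,1.0,0,0,1],[0,1.0,0,0,1]])

```text
t: 6.4
eef_pos: [0.5214, -0.2215, 0.0605]
ee_rot: [-1.645, 1.569, 2.989]
force: [-4.9, 1.1, 3.9]
width: 0.0001
```

>>> step_arm(deltas=[[0,0.1,0,0,1],[0,0.2,0,0,1],[0,0.3,0,0,1],[0,0.4,0,0,1],[0,0.4,0,0,1],[0,0.4,0,0,1],[0,0.4,0,0,1],[0,0.4,0,0,1],[0,0.4,0,0,1],[0,0.4,0,0,1]])

```text
t: 7.23
eef_pos: [0.5213, -0.2216, 0.0601]
ee_rot: [-1.631, 1.562, 3.002]
force: [-17.2, 4.4, 12.6]
width: 0.0003
```

It stopped dead as the force rose to 17 N, so the drawer is on its stop. I'll back off, rise and check.

>>> step_arm(deltas=[[0,-1,0,0,1],[0,-2.5,0,0,1],[0,-4,0,0,1],[0,-4.5,0,0,1],[-3,-4.5,0,0,1],[-6,-4.5,0,0,1],[-9,-4.5,0,0,1],[-12,-4.5,0,0,1],[-15,-4.5,-1,0,1],[-18,-4.5,-4,0,1]])

```text
t: 8.07
eef_pos: [0.4853, -0.1805, 0.242]
ee_rot: [1.198, 1.569, -0.454]
force: [2.2, 1.1, 0.1]
width: 0.0007
```

>>> step_arm(deltas=[[0,0.5,-4,0,1],[0,1,-8,0,1],[0,2,-12,0,1],[0,3,-16,0,1],[0,3.5,-20,0,1],[0,4,-24,0,1],[0,4,-28,0,1],[0,4,-32,0,1],[0,4,-36,0,1],[0,4,-36,0,1]])

```text
t: 8.9
eef_pos: [0.5541, 0.1829, 0.24]
ee_rot: [2.21, 1.568, 0.565]
force: [-0.4, 0.4, -0.0]
width: 0.0001
```

```bash
python3 - <<'E'
from h import *
from station import *
import cv2
h=np.array([.724,.2212]);d=np.array([.990,-.139])
pt=h-.094*d;print("push pt",pt)
rel(get_state(),[(*pt,.244),(*pt,.18),(*pt,.085),(*pt,.081)],(.139,.990))
f=grab_frame("top");cv2.imwrite("pics/top3.png",f["pixels"][:,:,::-1]);P,ok=cloud(f)
def rect(name,x0,x1,y0,y1,z0,z1):
    m=ok.copy();w=np.zeros_like(m);w[y0:y1,x0:x1]=1;m&=w&(P[...,2]>z0)&(P[...,2]<z1)
    q=P[m];r=cv2.minAreaRect((q[:,:2]*1000).astype(np.float32));print(name,len(q),np.round(cv2.boxPoints(r)).tolist())
rect("n",365,475,160,300,.07,.09)
rect("bfront",280,345,247,270,.065,.09)
E
```

```text
push pt [0.63094  0.234266]
t 8.9 p [0.5541 0.1829 0.24  ] F [-0.4  0.4 -0. ] w 0.0
R [[0.002, 0.997, -0.074], [0.001, -0.074, -0.997], [-1.0, 0.002, -0.001]]
(np.float64(0.63094), np.float64(0.234266), 0.244) ->cm [-0.38  7.29 -5.69]
(np.float64(0.63094), np.float64(0.234266), 0.18) ->cm [ 6.02  7.28 -5.68]
(np.float64(0.63094), np.float64(0.234266), 0.085) ->cm [15.52  7.26 -5.67]
(np.float64(0.63094), np.float64(0.234266), 0.081) ->cm [15.92  7.26 -5.67]
roll -176.24091693164928 3.7590830683507193
n 6383 [[522.0, -319.0], [693.0, -333.0], [709.0, -142.0], [538.0, -128.0]]
bfront 301 [[503.0, 53.0], [510.0, -50.0], [522.0, -50.0], [516.0, 54.0]]
```

View pics/top3.png

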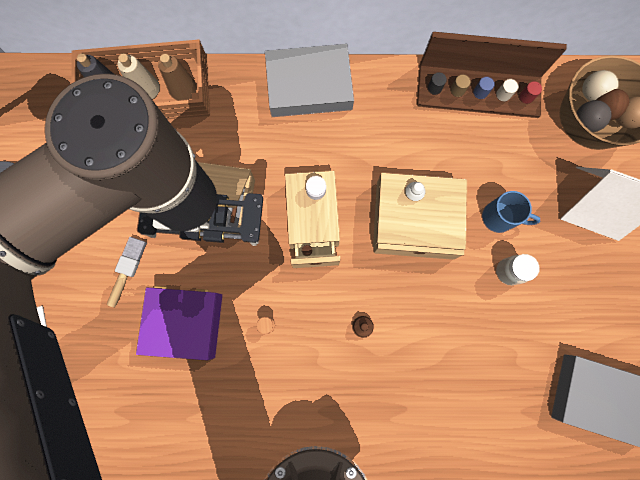

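The chest now measures about 171 mm deep, so the drawer is home. The narrow drawer and the other objects haven't moved. Next is the lid.

>>> step_arm(deltas=[[0,1.8,-1.4,2,1],[0,3.6,-2.8,3.7,1],[0,5.4,-4.2,3.7,1],[0,7.3,-5.7,3.7,1],[0,7.3,-5.7,3.7,1],[1,7.3,-5.7,3.7,1],[2,7.3,-5.7,3.7,1],[3,7.3,-5.7,3.7,1],[4,7.3,-5.7,3.7,1],[5,7.3,-5.7,3.7,1]])

```text
t: 9.78
eef_pos: [0.6293, 0.2272, 0.189]
ee_rot: [-0.976, 1.57, -2.689]
force: [-0.1, -0.5, -0.1]
width: 0.0005
```

```bash
python3 - <<'E'
from h import *
from station import *
import cv2
rel(get_state(),[(.631,.2343,.16),(.631,.2343,.085)],(.139,.990))
f=grab_frame("scene");cv2.imwrite("pics/sc4.png",cv2.resize(f["pixels"][150:400,250:600,::-1],None,fx=2,fy=2))
E
```

```text
t 9.7833 p [0.6293 0.2272 0.189 ] F [-0.1 -0.5 -0.1] w 0.001
R [[-0.0, 0.99, -0.142], [-0.0, -0.142, -0.99], [-1.0, -0.0, 0.0]]
(0.631, 0.2343, 0.16) ->cm [ 2.9   0.07 -0.72]
(0.631, 0.2343, 0.085) ->cm [10.4   0.07 -0.72]
roll 179.8097118248838 -0.1902881751161658
```

View pics/sc4.png

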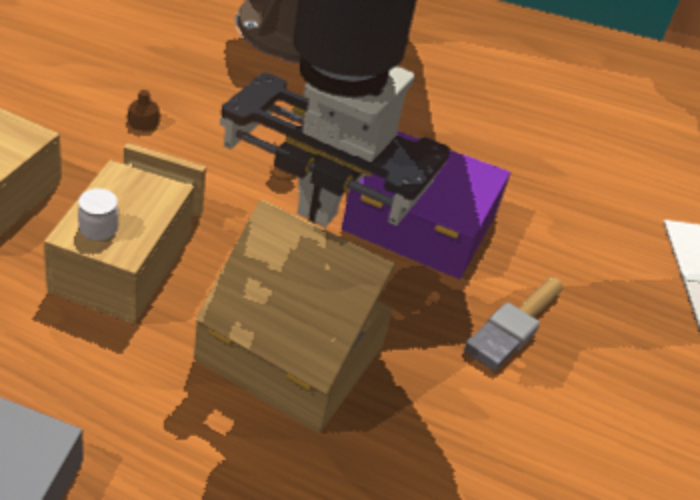

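The fingertips are centred above the free edge, in the crop near (320, 220). Now I'll lower slowly.

>>> step_arm(deltas=[[0.3,0.1,-0.7,0,1],[0.9,0.1,-0.7,0,1],[1.5,0.1,-0.7,0,1],[2.1,0.1,-0.7,0,1],[2.7,0.1,-0.7,0,1],[3.3,0.1,-0.7,0,1],[3.9,0.1,-0.7,0,1],[4.5,0.1,-0.7,0,1],[5.1,0.1,-0.7,0,1],[5.1,0.1,-0.7,0,1]])

```text
t: 10.67
eef_pos: [0.6313, 0.2343, 0.1374]
ee_rot: [-1.0, 1.569, -2.713]
force: [-0.6, -0.2, -0.1]
width: 0.0005
```

```bash
python3 - <<'E'
from h import *
from station import *
import cv2
rel(get_state(),[(.631,.2343,.085)])
f=grab_frame("scene");cv2.imwrite("pics/sc5.png",cv2.resize(f["pixels"][150:400,250:600,::-1],None,fx=2,fy=2))
E
```

```text
t 10.6667 p [0.6313 0.2343 0.1374] F [-0.6 -0.2 -0.1] w 0.001
R [[-0.002, 0.99, -0.142], [-0.001, -0.142, -0.99], [-1.0, -0.002, 0.001]]
(0.631, 0.2343, 0.085) ->cm [ 5.24 -0.02  0.  ]
```

View pics/sc5.png

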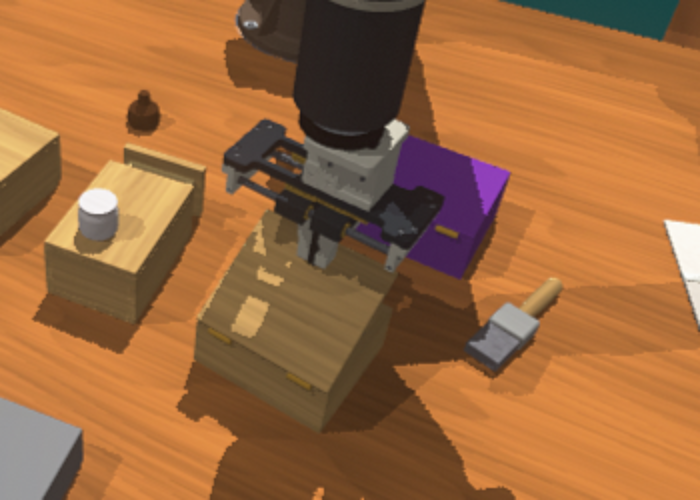

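The lid is going down, with the fingertips on it at (315, 262), and the box stays put. I'll keep going.

>>> step_arm(deltas=[[0.5,0,0,0,1],[1.0,0,0,0,1],[1.5,0,0,0,1],[2.0,0,0,0,1],[2.5,0,0,0,1],[3.0,0,0,0,1],[3.5,0,0,0,1],[4.0,0,0,0,1],[4.5,0,0,0,1],[4.8,0,0,0,1]])

```text
t: 11.55
eef_pos: [0.6317, 0.2345, 0.0901]
ee_rot: [-0.971, 1.57, -2.685]
force: [-0.9, 0.1, 0.4]
width: 0.0006
```

>>> step_arm(deltas=[[0.1,0,0,0,1],[0.2,0,0,0,1],[0.3,0,0,0,1],[0.4,0,0,0,1],[0.5,0,0,0,1],[0.6,0,0,0,1],[0.7,0,0,0,1],[0.7,0,0,0,1],[0.7,0,0,0,1],[0.7,0,0,0,1]])

```text
t: 12.38
eef_pos: [0.632, 0.2347, 0.0857]
ee_rot: [1.938, 1.57, 0.225]
force: [-4.4, 0.0, 10.5]
width: 0.0006
```

```bash
python3 - <<'E'
from h import *
from station import *
import cv2
rel(get_state(),[(.631,.2343,.085)])
f=grab_frame("scene");cv2.imwrite("pics/sc6.png",cv2.resize(f["pixels"][150:400,250:600,::-1],None,fx=2,fy=2))
E
```

```text
t 12.3833 p [0.632  0.2347 0.0857] F [-4.4  0.  10.5] w 0.001
R [[0.001, 0.99, -0.142], [0.0, -0.142, -0.99], [-1.0, 0.001, -0.0]]
(0.631, 0.2343, 0.085) ->cm [ 0.07 -0.09  0.05]
```

View pics/sc6.png

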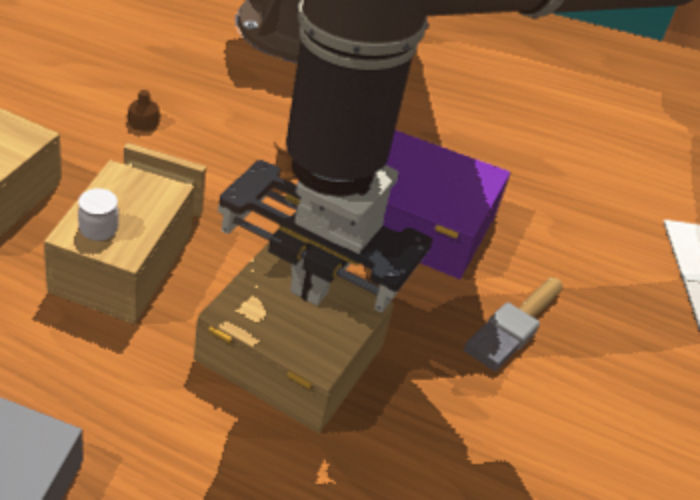

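The tips are at 68.7 mm with 10 N against them, so the lid is on its stop. I'll press slightly more, then retreat and check.

>>> step_arm(deltas=[[0.1,0,0,0,1],[0.2,0,0,0,1],[0.2,0,0,0,1],[0.2,0,0,0,1],[0.2,0,0,0,1],[0.2,0,0,0,1],[0.2,0,0,0,1],[0,0,0,0,1],[-0.3,0,0,0,1],[-0.8,0,0,0,1]])

```text
t: 13.27
eef_pos: [0.6317, 0.2345, 0.0919]
ee_rot: [-1.054, 1.57, -2.768]
force: [-0.6, -0.2, 0.3]
width: 0.0003
```

>>> step_arm(deltas=[[-1,0,0,0,1],[-3,0,0,0,1],[-6,0,0,0,1],[-9,0,0,0,1],[-12,0,0,0,1],[-15,0,0,0,1],[-15,-3.5,0,0,1],[-15,-7,0,0,1],[-15,-10,0,0,1],[-15,-12,0,0,1]])

```text
t: 14.1
eef_pos: [0.511, 0.2516, 0.2429]
ee_rot: [2.96, 1.57, 1.247]
force: [-0.8, 0.3, 0.5]
width: 0.0003
```

>>> step_arm(deltas=[[0,0,-3.5,0,1],[0,0,-7,0,1],[0,0,-10.5,0,1],[0,0,-14,0,1],[0,0,-17.5,0,1],[0,0,-20,0,1],[0,0,-20,0,1],[0,0,-20,0,1],[0,0,-20,0,1],[0,0,-20,0,1]])

```text
t: 14.93
eef_pos: [0.5416, 0.4489, 0.2425]
ee_rot: [2.207, 1.571, 0.493]
force: [-0.3, 0.5, 1.7]
width: 0.0005
```

```bash
python3 - <<'E'
from h import *
from station import *
import cv2
print(get_state()["eef_pos"],get_state()["force"])
f=grab_frame("top");cv2.imwrite("pics/top7.png",f["pixels"][:,:,::-1]);P,ok=cloud(f)
def rect(name,x0,x1,y0,y1,z0,z1):
    m=ok.copy();w=np.zeros_like(m);w[y0:y1,x0:x1]=1;m&=w&(P[...,2]>z0)&(P[...,2]<z1)
    q=P[m];r=cv2.minAreaRect((q[:,:2]*1000).astype(np.float32));print(name,len(q),r[0],np.round(cv2.boxPoints(r)).tolist());return q
rect("n",365,475,160,300,.07,.09)
rect("bfront",280,345,247,270,.065,.09)
q=rect("lid",140,265,150,250,.05,.1)
A=np.c_[q[:,:2],np.ones(len(q))];k=abs(q[:,2]-.068)<.008;c=np.linalg.lstsq(A[k],q[k,2],rcond=None)[0];print("slope",c[:2],"z",q[k,2].mean(),q[:,2].max())
for n,b in dict(spool=(250,280,305,335),egg=(350,376,310,340),fig=(400,430,175,205),tin=(300,330,172,202)).items():
    x0,x1,y0,y1=b;zz=.015 if n in("spool","egg") else .09
    m=ok[y0:y1,x0:x1]&(P[y0:y1,x0:x1,2]>zz);q=P[y0:y1,x0:x1][m];print(n,q.min(0).round(3),q.max(0).round(3))
for t in ["mug","jar","brush"]: print(t,[(round(b["conf"],2),[int(v) for v in b["extent"]]) for b in boxes_of(t,"top")][:3])
E
```

```text
[0.54162337 0.44887736 0.24249718] [-0.32770318  0.52667428  1.69087458]
n 6387 (615.9816284179688, -230.5433349609375) [[523.0, -319.0], [694.0, -332.0], [709.0, -142.0], [538.0, -129.0]]
bfront 301 (514.1089477539062, 1.9616470336914062) [[503.0, 53.0], [510.0, -50.0], [525.0, -49.0], [518.0, 54.0]]
lid 4338 (657.66259765625, 231.27708435058594) [[575.0, 167.0], [719.0, 146.0], [740.0, 296.0], [596.0, 316.0]]
slope [3.38124398e-04 7.71263783e-05] z 0.06783050995555306 0.07426850724805355
spool [0.359 0.093 0.044] [0.393 0.128 0.054]
egg [ 0.35  -0.124  0.015] [ 0.395 -0.082  0.054]
fig [ 0.64  -0.233  0.091] [ 0.68  -0.193  0.129]
tin [ 0.643 -0.019  0.09 ] [0.685 0.022 0.123]
mug [(0.55, [486, 191, 543, 234])]
jar [(0.68, [371, 172, 465, 262]), (0.63, [495, 253, 540, 284])]
brush [(0.95, [107, 237, 145, 308])]
```

View pics/top7.png

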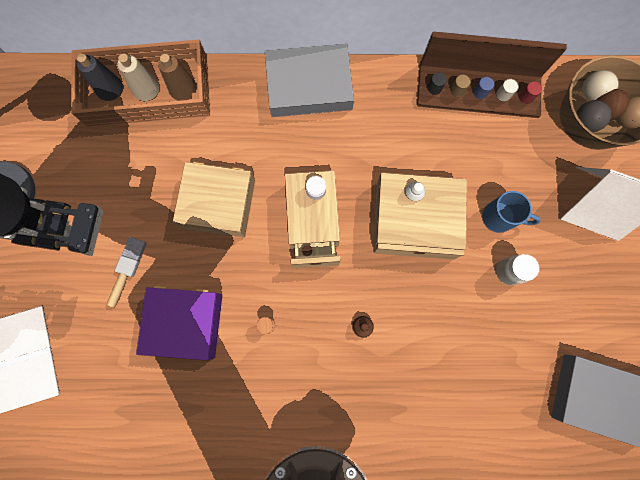

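The lid is flat at 67.8 mm with no slope, the drawer is home, and nothing else has moved. The arm is clear at the left (50, 225). I'll hand it in.

```bash
python3 -c "
from station import *
print(job_done())"
```

```text
the job is handed in; nothing more can be done
None
```

I pushed the wide needle drawer home with the closed fingertips, then pushed the needle box's lid down until it was shut. I then moved the arm clear and handed the job in at about 15 s of the 48 s. `job_done()` reports no verdict, so the result rests on my own checks.

- **Needle drawer:** it stopped dead against its hard stop at about 17 N. The chest with its drawer now measures about 171 mm deep; 170 mm is shut.
- **Box lid:** it is flat at 67.8 mm, where 68 mm is shut, with a slope of about 0.0003 rad. The box is within about 1 mm of where it stood.
- **Narrow button drawer:** its front reads within about 1 to 2 mm of where it was (camera noise), and it is still ajar.
- **Other things:** the spool, darning egg, figurine and tin are within about 2 mm of where they stood. The mug, jar and brush are within a few pixels of where they were in the top picture.

One check disagreed: in the last picture the network's best guess for the jar was the needle chest. Its second guess was in the jar's original place, and the picture agrees.

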